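Load, lock and log a light-stability chamber

TASK

Stand every sample vial upright in the open compartment of the white test chamber, then slide the hatch fully shut and lock both of its orange quarter-turn studs: push each in, turn it clockwise a quarter turn to its stop, and let it spring back into its catch. Then take the yellow scanner and hold it level and steady for two seconds with its red window pointing squarely at the middle of the bar label on the chamber's end, about 10 cm away, and lay it back flat on the middle of its green mat. Leave the blue cap and the white timer where they are.

Things in the scene. Friction and masses are not known exactly. Their poses are not given: they have to be found in the camera images.
- chamber: white box, 160 mm (its x) by 330 mm (its y), fixed to the bench, origin at the centre of its underside, z up; its deck is 100 mm high. Its +y half (towards the robot's left) is an open-topped compartment, its -y half is solid. The front (-x) has a dark display. The body is fixed but stands elsewhere in each run.
- compartment (a point): centre of the compartment's floor, 10 mm above the bench. The compartment is 96 mm (chamber x) by 150 mm (chamber y) inside and 90 mm deep from the deck; room for three vials in a row along y. The parked hatch may overlap its -y edge by up to 8 mm.
- label (a point): centre of the bar label (white plate 66 x 42 mm with upright dark bars) on the chamber's +y end face, 55 mm above the bench. The label is upright and faces along the chamber's +y.
- hatch (a joint): opening of the blue-tinted clear sliding hatch (m): 0 = fully shut against its stop (over the compartment), 0.165 = fully open (over the solid half). It moves along the chamber's y; shutting goes towards +y. It slides with about 1.5 N of friction and stays where it is left. It is a plate 164 x 170 mm whose top is 110 mm above the bench.
- hatch_handle (a point): centre of the hatch's black handle rib, 56 mm long (chamber x), 10 mm thick (chamber y), 28 mm tall, standing on the hatch; the point is 126 mm above the bench, 16 mm above the hatch plate and 12 mm below the rib's top. It moves with the hatch.
- stud_front (a point): centre of the orange wing of the front (-x, nearer the robot) quarter-turn stud of the hatch. The wing is 36 mm long (this point's x axis), 10 mm thick (y) and 22 mm tall, its underside on a black flange 30 mm across and 4 mm thick (so the flange's top is 11 mm below this point, which is 150 mm above the bench while the stud is up); under the flange 13 mm of bare shaft stand above a steel bezel 31 mm across. Turning and pushing are about and along its vertical z axis.
- stud_front_turn (a joint): turn of the front (-x, nearer the robot) stud (rad), 0 = unlocked (wing across the hatch, along the chamber's x), grows clockwise seen from above to the stop at 1.571 (wing along the chamber's y). A hidden cam lets it turn only while the stud is pushed in more than about 8 mm; the last 0.2 rad before the stop is where it catches.
- stud_front_push (a joint): how far the front (-x, nearer the robot) stud is pushed in (m): 0 = sprung up (unlocked), 0.011 = bottom stop. Spring about 3 N at the top, 9 N at the bottom. With the hatch not shut, the stud strikes the deck after about 2 mm. Pushed in, turned to the stop and let go, it springs back only to about 0.005 and is held there: locked. Let go before that, it springs back up to 0 or stays stuck at about 0.008, not locked.
- stud_back (a point): centre of the orange wing of the back (+x) quarter-turn stud of the hatch. The wing is 36 mm long (this point's x axis), 10 mm thick (y) and 22 mm tall, its underside on a black flange 30 mm across and 4 mm thick (so the flange's top is 11 mm below this point, which is 150 mm above the bench while the stud is up); under the flange 13 mm of bare shaft stand above a steel bezel 31 mm across. Turning and pushing are about and along its vertical z axis.
- stud_back_turn (a joint): turn of the back (+x) stud (rad), 0 = unlocked (wing across the hatch, along the chamber's x), grows clockwise seen from above to the stop at 1.571 (wing along the chamber's y). A hidden cam lets it turn only while the stud is pushed in more than about 8 mm; the last 0.2 rad before the stop is where it catches.
- stud_back_push (a joint): how far the back (+x) stud is pushed in (m): 0 = sprung up (unlocked), 0.011 = bottom stop. Spring about 3 N at the top, 9 N at the bottom. With the hatch not shut, the stud strikes the deck after about 2 mm. Pushed in, turned to the stop and let go, it springs back only to about 0.005 and is held there: locked. Let go before that, it springs back up to 0 or stays stuck at about 0.008, not locked.
- scanner: loose yellow hand scanner, a rounded bar 110 mm long (x), 34 mm wide (y), 36 mm tall (z), 0.16 kg, origin at the centre of its underside. Its dark red window is the +x end and it looks along +x.
- scanner_mid (a point): centre of the scanner, 18 mm above its underside; also its centre of mass
- scanner_window (a point): middle of the scanner's red window, 55 mm ahead (+x) of its centre; axes as the scanner's
- scan_mat: the scanner's green mat, 150 mm (x) by 90 mm (y), 3 mm thick, fixed, origin at the centre of its underside. The scanner starts on it, lying along the mat's x.
- vial_a_mid (a point): middle (half-way up) of a loose white sample vial, standing, 36 mm across and 75 mm tall, z up; its ribbed cap, the top 16 mm, is 27 mm across. 0.05 kg. Absent (None) in some runs.
- vial_b_mid (a point): middle (half-way up) of a loose white sample vial, standing, 36 mm across and 75 mm tall, z up; its ribbed cap, the top 16 mm, is 27 mm across. 0.05 kg. Absent (None) in some runs.
- vial_c_mid (a point): middle (half-way up) of a loose white sample vial, standing, 36 mm across and 85 mm tall, z up; its ribbed cap, the top 18 mm, is 27 mm across. 0.05 kg. Absent (None) in some runs.
- vial_d_mid (a point): middle (half-way up) of a loose white sample vial, standing, 36 mm across and 85 mm tall, z up; its ribbed cap, the top 18 mm, is 27 mm across. 0.05 kg. Absent (None) in some runs.
- loose_cap: blue bottle cap lying on the bench, 53 mm across, 26 mm tall; a bystander, origin at its underside
- timer: white twist timer, 68 mm across, 47 mm tall; a bystander, origin at its underside

How it is judged:
On the way, in this order (a step that is already met when the one before it is completed fails the run):
1. every vial stands upright in the compartment (x of vial_a_mid in the frame of chamber between -0.048 and 0.048 m and y of vial_a_mid in the frame of chamber between 0 and 0.15 m and z of vial_a_mid in the frame of chamber between 0.04 and 0.062 m and angle between each of vial_a_mid, vial_b_mid, vial_c_mid, vial_d_mid's own z axis and vertical below 0.15 rad and x of vial_b_mid in the frame of chamber between -0.048 and 0.048 m and y of vial_b_mid in the frame of chamber between 0 and 0.15 m and z of vial_b_mid in the frame of chamber between 0.04 and 0.062 m and x of vial_c_mid in the frame of chamber between -0.048 and 0.048 m and y of vial_c_mid in the frame of chamber between 0 and 0.15 m and z of vial_c_mid in the frame of chamber between 0.04 and 0.062 m and x of vial_d_mid in the frame of chamber between -0.048 and 0.048 m and y of vial_d_mid in the frame of chamber between 0 and 0.15 m and z of vial_d_mid in the frame of chamber between 0.04 and 0.062 m), for 0.2 s.
2. the hatch is slid fully shut over them (all of step 1 and value of joint hatch below 0.005 m), for 0.2 s.
3. both studs are pushed, turned and sprung back into their catch (value of joint hatch below 0.005 m and value of joint each of stud_front_turn, stud_back_turn above 1.3 rad and value of joint stud_front_push between 0.003 and 0.0068 m and value of joint stud_back_push between 0.003 and 0.0068 m), for 0.3 s.
4. the scanner is held steady, aimed at the label (x of label in the frame of scanner_window between 0.04 and 0.16 m and y of label in the frame of scanner_window between -0.018 and 0.018 m and z of label in the frame of scanner_window between -0.016 and 0.016 m and angle between the x axis of scanner_window and the y axis of chamber, either way round below 0.26 rad and linear speed of scanner below 0.02 m/s and angular speed of scanner below 0.15 rad/s), for 1 s.
At the end, for the whole second after the job is handed in: every vial upright (within 0.15 rad) in the compartment, the hatch within 5 mm of shut, both studs locked (turned past 1.3 rad and sprung back to between 3 and 6.8 mm in), the scanner at rest lying flat on its mat, its centre within 40 mm of the mat's centre (all of step 1 and all of step 3 and horizontal distance between scanner_mid and scan_mat below 0.04 m and angle between scanner_mid's own z axis and vertical below 0.15 rad and height (world z) of scanner_mid below 0.027 m and linear speed of scanner below 0.02 m/s); the robot touches nothing.
It fails at once if the blue cap or the timer is pushed more than 30 mm (distance of any of loose_cap, timer from where it was at the start of the episode above 0.03 m).
Of vial_a, vial_b, vial_c, vial_d only 2 to 3 are there at a start; the rules pass over those that are not, and their reading is None.
At some moment in a run one of scanner may be knocked a few centimetres aside while the robot is not near it.
It also fails if it takes over 200 s, if anything falls off the work surface, if the arm or the gripper's body presses on something with over 40 N, if the wrist force passes 120 N, or if a joint passes its speed limit or range.

ROBOT

A 6-joint arm with a two-finger parallel gripper is mounted at the origin on a cart in front of the work surface, level with it; the furniture and walls round the work are solid. World frame = base frame: x ahead of the robot, y to its left, z up, the work surface at z = 0. Lengths are in m, angles in rad, forces in N, time in s.
With the tool pointing down it reaches from about 0.25 to 0.775 m from the base axis. Payload 4 kg.
Tool frame: the origin (TCP) lies on the centre line of the jaws, within the pads' length; the fingertips stand 25 mm ahead of it and the grasp point (between the pads) lies 6 mm ahead of it; z points along the fingers, y is the line along which they close (so a half turn about z gives the same grasp; the last joint's range is limited). The gripper opens to 94 mm and grips with 3 to 60 N. Pads are 16 mm wide; open, the fingers measure 119 mm over their backs; the gripper's body (75 mm by 177 mm) begins 78 mm behind the grasp point.
Start: joints at [1.073, 0.087, 1.371, -0, 1.684, -0.103], TCP at [0.212, 0.508, 0.231] pointing down, gripper open.
Joint ranges: [-3.1, 3.1], [-0.76, 2.03], [0.27, 2.55], [-1.08, 4.22], [0.17, 2.65], [-2.57, 2.57]. Speed limits (rad/s): [2.79, 2.79, 3.14, 3.14, 3.14, 3.14].

INTERFACE

Orientations are given as [roll, pitch, yaw] about the fixed x, y, z axes, in that order (R = Rz(yaw) Ry(pitch) Rx(roll)).
In Python, from bench import robot, imaging gives the robot as it stands. The module is installed in compiled form; this text tells all that it offers.
- The arm moves only by the tool drive_tool, never from a script. Its argument "series" is a list of rows, each a list of 3 entries, a list of its own where there are three numbers: the finger opening in m, from 0 to 0.094, then the shift along the tool's x, y, z in m, then the turn, a rotation vector about the tool's x, y, z in rad. A call has 1 to 5 rows; each row is the pose to reach, as a shift and turn from the pose commanded when the call began, along the tool's axes at that moment; what a row does not reach only later rows make up. A row lasts 1/8 s, in which the tool goes at most 62.5 mm and 10.7 degrees, less where a joint would pass 70% of its speed; a pose out of reach is approached as far as the arm can. A call with a gripper value outside its range is refused whole. The fingers move at their own pace and stop on an object; the grip force is fixed at half the most. Time passes only in rows, so rows that repeat a pose let the fingers close. It gives the time, the measured TCP pose, the force, the opening and the grip force at its end, in the units of the state.
- robot.get_obs(): the state, without advancing time (a new reading comes with each control period).
- imaging.snapshot(name): name is "scene" or "top" or "wrist"; returns the picture (420x560x3 uint8, red, green, blue); there is no depth.
- imaging.get_calibration(name): a dict with "intrinsics" (3x3 intrinsics, pixels), "position" and "rotation" of the camera in the world. Camera axes: x right, y up, looking along -z (the intrinsics and any distortion apply to the point x, -y, -z); pixel columns grow to the right and rows downward; lengths in m; the calibration is good to about 2 mm. The wrist camera is an equidistant fisheye: a pixel r from the principal point sees the ray r / f radians off the axis. A picture is of the moment at which its call begins: read the wrist's pose just before it. get_calibration takes no time and is no camera call; for the wrist camera it gives the pose at the moment of the call.
- robot.close_job(): hands the job in; it is judged then, once.
The state is a dict: "time": time; "joint_positions": joint angles; "qvel": joint speeds; "joint_torque": joint torques, N m; "tool_pos": TCP position; "ee_rot": TCP orientation; "wrist_force": force on the tool from outside, world axes, zero at the start; "wrist_torque": the same for the moment, N m; "width": finger opening in m; "finger_force": force on a finger pad.
Only numpy, scipy, OpenCV 4.12 (cv2) and the standard library are available. Lean on these libraries where they do the work, as an engineer would, in place of code of your own. Each camera call takes 0.05 s, during which the arm holds its last target. There are 200 camera calls.

## Working session

There is one attempt and no reset: what is moved stays moved. The work goes in short steps, Python scripts to look and compute and a tool call to move; the robot and the scene stay as the last step left them, time stands still between calls to the robot, and variables do not carry over. Pictures are saved under pics/ and viewed, at most 14 in all, crops included, and the job is handed in when it is done.

Besides the shell and the picture viewer there is one more tool, called as a command line: name --argument value ..., lists and objects as JSON in quotes. drive_tool: Moves the arm, as the interface text tells. Its arguments: {"type":"object","properties":{"series":{"type":"array"}},"required":["series"]}

```bash
mkdir -p pics; cat > h.py <<'E'
import numpy as np, cv2
from bench import robot, imaging
from scipy.spatial.transform import Rotation as R
def snap(name,fn=None):
    c=imaging.get_calibration(name); im=imaging.snapshot(name)
    if fn: cv2.imwrite('pics/'+fn,im[:,:,::-1])
    return im,c
def ray(c,name,u,v):
    K=np.array(c['intrinsics']); x=(u-K[0,2])/K[0,0]; y=(v-K[1,2])/K[1,1]
    if name=='wrist':
        r=np.hypot(x,y); s=np.sin(r)/r if r>1e-9 else 1; d=np.array([x*s,-y*s,-np.cos(r)])
    else: d=np.array([x,-y,-1.])
    M=np.array(c['rotation'])
    if M.shape!=(3,3): print('rot',M)
    return np.array(c['position']),M@d
def px(c,name,u,v,z):
    p,d=ray(c,name,u,v); return p+d*(z-p[2])/d[2]
def proj(c,name,P):
    K=np.array(c['intrinsics']); q=np.array(c['rotation']).T@(np.array(P)-np.array(c['position']))
    x,y,z=q[0],-q[1],-q[2]
    if name=='wrist':
        r=np.hypot(x,y); t=np.arctan2(r,z); x,y=x/r*t,y/r*t
    else: x,y=x/z,y/z
    return np.array([K[0,0]*x+K[0,2],K[1,1]*y+K[1,2]])
E
python3 - <<'E'
from h import *
for n in ('scene','top'):
    im,c=snap(n,n+'0.png'); print(n,c)
o=robot.get_obs(); print(o)
E
```

```text
scene {'intrinsics': array([[532.29520632,   0.        , 283.90278791],
       [  0.        , 532.29520632, 202.77784003],
       [  0.        ,   0.        ,   1.        ]]), 'position': array([-0.12813871, -0.77559506,  0.69253705]), 'rotation': array([ 1.0966045 , -0.00783764, -0.60772738])}
top {'intrinsics': array([[459.59737718,   0.        , 275.86864079],
       [  0.        , 459.59737718, 211.8039986 ],
       [  0.        ,   0.        ,   1.        ]]), 'position': array([0.37111435, 0.14018953, 1.36980588]), 'rotation': array([ 0.10303098, -0.01081981, -1.54929303])}
{'time': 0.1, 'joint_positions': array([ 1.07292730e+00,  8.78670714e-02,  1.37204692e+00,  2.45860774e-06,
        1.68355512e+00, -1.03117333e-01]), 'qvel': array([ 0.00141213, -0.0029339 , -0.00322788, -0.00049207,  0.00107929,
        0.00074209]), 'joint_torque': array([ 2.47960772e-03, -3.41251552e+01, -3.03302014e+01,  7.19899801e-02,
        3.03295429e-02, -9.72342173e-05]), 'tool_pos': array([0.21133226, 0.5073303 , 0.22945732]), 'ee_rot': array([-3.13972641e+00, -1.95583189e-04,  2.74684106e+00]), 'wrist_force': array([-0.24838716, -0.95407752,  0.27457512]), 'wrist_torque': array([-0.01447271,  0.00636577,  0.00074466]), 'finger_force': 0.0, 'width': 0.09383797695039506}
```

Rotation is given as RPY; fix the helper.

```bash
sed -i "s/M=np.array(c\['rotation'\])/M=rot(c)/; /if M.shape/d; s/np.array(c\['rotation'\]).T/rot(c).T/" h.py
cat >> h.py <<'E'
def rot(c): return R.from_euler('xyz',c['rotation']).as_matrix()
E
python3 - <<'E'
from h import *
c=imaging.get_calibration('top'); print(proj(c,'top',[0.4,0,0]),proj(c,'top',[0.211,.507,.2]))
E
```

```text
[318.22511315 250.58042845] [122.06513234 320.79832898]
```

View pics/top0.png

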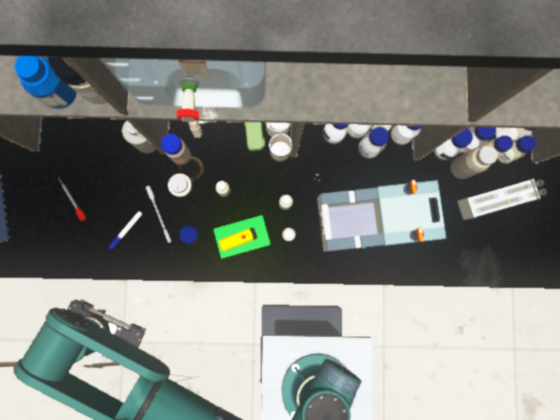

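View pics/scene0.png

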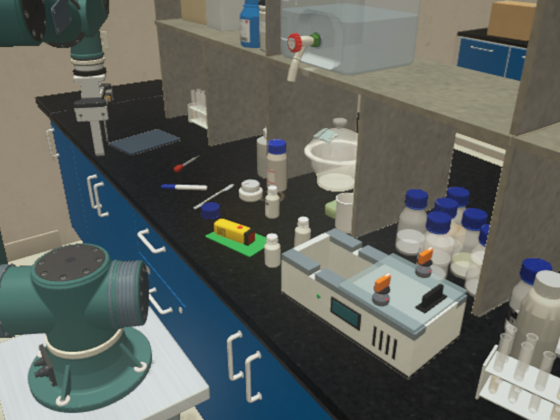

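Top view shows three vials at (222,188), (286,201), (289,234). The chamber spans (318–447, 180–250), its open compartment on the left. The mat is at (242,237), with the red window end to the left or right still to check. The timer is at (180,184) and the cap at (188,234).

```bash
python3 - <<'E'
import cv2
im=cv2.imread('pics/top0.png')[165:265,205:460]
cv2.imwrite('pics/crop0.png',cv2.resize(im,None,fx=3.1,fy=3.1,interpolation=cv2.INTER_CUBIC))
E
```

```text
(no output)
```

View pics/crop0.png

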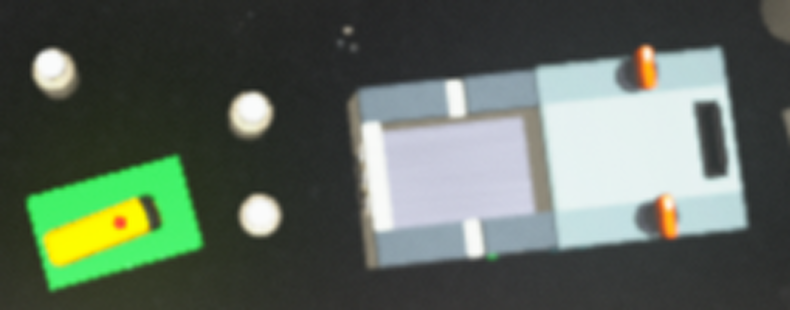

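```bash
python3 - <<'E'
from h import *
c=imaging.get_calibration('top')
f=lambda u,v,z:px(c,'top',205+u/3.1-.3,165+v/3.1-.3,z)
H=[f(*p,.11) for p in [(537,67),(722,47),(748,227),(558,248)]]
for h in H: print(h.round(4))
print('sides',[np.linalg.norm(H[i]-H[(i+1)%4]).round(4) for i in range(4)])
hc=np.mean(H,0); yd=(H[0]+H[3]-H[1]-H[2]); yd/=np.linalg.norm(yd); print('hatch centre',hc,'ydir',yd, 'yaw',np.degrees(np.arctan2(yd[1],yd[0])-np.pi/2))
for p in [(357,92),(374,266)]: print('deck +y corner',f(*p,.1))
print('handle',f(711,139,.138),'studs f,b',f(668,217,.161),f(646,66,.161))
for p in [(52,68),(253,108),(260,215)]: print('vial',f(*p,.075),f(*p,.085))
M=[f(*p,.003) for p in [(27,198),(179,155),(203,244),(50,290)]]; m=np.mean(M,0);d=M[1]+M[2]-M[0]-M[3];print('mat',m,np.degrees(np.arctan2(d[1],d[0])),[np.linalg.norm(M[i]-M[(i+1)%4]).round(4) for i in range(4)])
S=[f(*p,.039) for p in [(44,240),(148,197),(159,228),(57,268)]];s=np.mean(S,0);d=S[1]+S[2]-S[0]-S[3];print('scanner',s,np.degrees(np.arctan2(d[1],d[0])),[np.linalg.norm(S[i]-S[(i+1)%4]).round(4) for i in range(4)])
for q in [(188,234,.026),(180,183,.047)]: print('by',px(c,'top',*q))
cw=imaging.get_calibration('wrist'); o=robot.get_obs(); T=R.from_euler('xyz',o['ee_rot']).as_matrix()
print('wristcam rel tool',T.T@(cw['position']-o['tool_pos']),(T.T@rot(cw)).round(3),cw['intrinsics'])
E
```

```text
[ 0.5792 -0.1526  0.11  ]
[ 0.6013 -0.3193  0.11  ]
[ 0.44   -0.3401  0.11  ]
[ 0.4177 -0.171   0.11  ]
sides [np.float64(0.1681), np.float64(0.1626), np.float64(0.1705), np.float64(0.1626)]
hatch centre [ 0.50956957 -0.24575354  0.11      ] ydir [-0.13095795  0.99138792  0.        ] yaw 7.524951995362462
deck +y corner [0.55435575 0.00754179 0.1       ]
deck +y corner [ 0.39852105 -0.00940918  0.1       ]
handle [ 0.5145892  -0.29825471  0.138     ] studs f,b [ 0.44423116 -0.2523852   0.161     ] [ 0.57387873 -0.23480324  0.161     ]
vial [0.57373788 0.28532514 0.075     ] [0.57217298 0.28420424 0.085     ]
vial [0.54096609 0.10014851 0.075     ] [0.5396543  0.10045775 0.085     ]
vial [0.44303272 0.09190237 0.075     ] [0.44247728 0.0922753  0.085     ]
mat [0.43767127 0.22821006 0.003     ] -72.43152005023403 [np.float64(0.1515), np.float64(0.0887), np.float64(0.1522), np.float64(0.0908)]
scanner [0.4248108 0.237487  0.039    ] -66.73331144193548 [np.float64(0.1046), np.float64(0.0308), np.float64(0.1017), np.float64(0.0288)]
by [0.43942627 0.38367703 0.026     ]
by [0.58600006 0.4091634  0.047     ]
wristcam rel tool [ 0.06769833 -0.00027882 -0.15429351] [[ 0.001  0.972  0.236]
 [ 1.    -0.001 -0.   ]
 [-0.     0.236 -0.972]] [[325.1922621    0.         280.81717303]
 [  0.         325.1922621  206.47638582]
 [  0.           0.           1.        ]]
```

```bash
cat >> h.py <<'E'
def to(x,y,z,yaw=None,o=None):
    "shift & rotvec in tool axes from measured pose to world target, tool down"
    o=o or robot.get_obs(); T=R.from_euler('xyz',o['ee_rot'])
    yaw=o['ee_rot'][2] if yaw is None else np.radians(yaw)
    G=R.from_euler('xyz',[np.pi,0,yaw])
    print('shift',(T.inv().apply(np.array([x,y,z])-o['tool_pos'])).round(4),'turn',(T.inv()*G).as_rotvec().round(4))
E
python3 - <<'E'
from h import *
c=imaging.get_calibration('top'); s=imaging.get_calibration('scene')
for z in (0,.09): print('cup',px(c,'top',280,147,z), 'top front', px(c,'top',281,156,z))
for z in (0,.2): print('bottle', px(c,'top',174,160,z))
for z in (.2,.3,.4): print('shelf',px(c,'top',400,123,z),proj(s,'scene',px(c,'top',400,123,z)))
to(.573,.285,.20,97.5)
to(.573,.285,.20,187.5)
E
```

```text
cup [0.71141014 0.12011539 0.        ] top front [0.68362262 0.11650738 0.        ]
cup [0.68905177 0.12143432 0.09      ] top front [0.66308997 0.11806337 0.09      ]
bottle [0.66355139 0.43984166 0.        ]
bottle [0.6208538  0.39609062 0.2       ]
shelf [ 0.73343999 -0.18987557  0.2       ] [463.81696047 201.1074427 ]
shelf [ 0.70246685 -0.1616602   0.3       ] [450.1813197  154.56160304]
shelf [ 0.67149371 -0.13344482  0.4       ] [435.44016751 104.24205311]
shift [-0.4194 -0.0661  0.0295] turn [-1.8000e-03  8.0000e-04  1.0451e+00]
shift [-0.4194 -0.0661  0.0295] turn [-0.0018 -0.0007 -0.5257]
```

drive_tool --series '[[0.06, [-0.28, -0.045, 0.01], [0, 0, 0.7]], [0.06, [-0.28, -0.045, 0.01], [0, 0, 0.7]], [0.06, [-0.28, -0.045, 0.01], [0, 0, 0.7]], [0.06, [-0.28, -0.045, 0.01], [0, 0, 0.7]], [0.06, [-0.28, -0.045, 0.01], [0, 0, 0.7]]]'

```text
time: 0.72
tool_pos: [0.4548, 0.3562, 0.2194]
ee_rot: [-3.14, 0.001, 2.043]
wrist_force: [0.5, 0.5, 0.0]
width: 0.0599
finger_force: 0.0
```

```bash
python3 - <<'E'
from h import *
to(.5645,.286,.21,97.5)
to(.5645,.286,.16,97.5)
E
```

```text
shift [-0.1124  0.0658  0.0094] turn [-0.0013  0.0008  0.3414]
shift [-0.1124  0.0659  0.0594] turn [-0.0013  0.0008  0.3414]
```

drive_tool --series '[[0.06, [-0.112, 0.071, 0.03], [0, 0, 0.341]], [0.06, [-0.112, 0.071, 0.03], [0, 0, 0.341]], [0.06, [-0.112, 0.071, 0.03], [0, 0, 0.341]], [0.06, [-0.112, 0.071, 0.03], [0, 0, 0.341]], [0.06, [-0.112, 0.071, 0.03], [0, 0, 0.341]]]'

```text
time: 1.35
tool_pos: [0.5661, 0.2927, 0.1912]
ee_rot: [3.141, -0.001, 1.708]
wrist_force: [0.6, 0.7, 0.1]
width: 0.0601
finger_force: 0.0
```

```bash
python3 - <<'E'
from h import *
im,c=snap('wrist','w1.png'); print(robot.get_obs()['tool_pos'],robot.get_obs()['ee_rot'])
for z in (.075,.085): print(proj(c,'wrist',[.573,.285,z]))
E
```

```text
[0.56610839 0.29279537 0.19148477] [ 3.14055799e+00 -8.02104809e-04  1.70829091e+00]
[287.11799389 218.47747908]
[287.34755839 221.71856945]
```

View pics/w1.png

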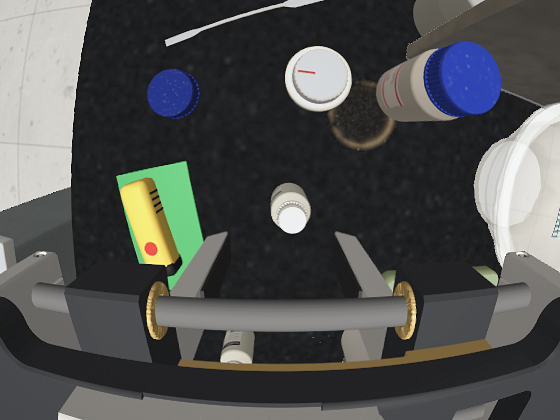

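Wrist view: the vial's cap top is at (292,219), against a prediction of (287,218). The estimate is good to about 3 mm (x ≈ 0.576).

```bash
python3 - <<'E'
from h import *
to(.576,.285,.05,97.5)
c=imaging.get_calibration('wrist')
for z in(.075,.085): print(px(c,'wrist',292,219,z))
E
```

```text
shift [-0.0092  0.0086  0.1415] turn [ 0.001  -0.0008  0.0066]
[0.57730331 0.28520601 0.075     ]
[0.5765473 0.2879562 0.085    ]
```

drive_tool --series '[[0.06, [-0.008, 0.0095, 0.04], [0, 0, 0.007]], [0.06, [-0.008, 0.0095, 0.1], [0, 0, 0.007]], [0.06, [-0.008, 0.0095, 0.14], [0, 0, 0.007]], [0.06, [-0.008, 0.0095, 0.14], [0, 0, 0.007]], [0.03, [-0.008, 0.0095, 0.14], [0, 0, 0.007]]]'

```text
time: 2.02
tool_pos: [0.5785, 0.2861, 0.0533]
ee_rot: [3.138, -0.001, 1.7]
wrist_force: [-0.1, 0.5, 1.2]
width: 0.0529
finger_force: 0.0
```

drive_tool --series '[[0.03, [0, 0, 0], [0, 0, 0]], [0.03, [0, 0, 0], [0, 0, 0]], [0.03, [0, 0, 0], [0, 0, 0]], [0.03, [0, 0, -0.062], [0, 0, 0]], [0.03, [0, 0, -0.12], [0, 0, 0]]]'

```text
time: 2.65
tool_pos: [0.5774, 0.2845, 0.1716]
ee_rot: [-3.141, 0.0, 1.699]
wrist_force: [1.0, 0.2, -0.0]
width: 0.0361
finger_force: 29.8
```

```bash
python3 - <<'E'
from h import *
o=robot.get_obs(); print(o['width'],o['finger_force'],o['tool_pos'])
C=np.array([.498,-.1645]); yd=np.array([-.13096,.99139]); xd=np.array([.99139,.13096])
for y in (.122,.077,.032):
    p=C+yd*y; print(p); to(p[0],p[1],.17,97.5)
E
```

```text
0.036140654783294875 29.812020634894907 [0.57741155 0.28454222 0.17164836]
[ 0.48202288 -0.04355042]
shift [-0.3133 -0.1364  0.0018] turn [-0.0007  0.0003 -0.0031]
[ 0.48791608 -0.08816297]
shift [-0.3583 -0.1363  0.0018] turn [-0.0007  0.0003 -0.0031]
[ 0.49380928 -0.13277552]
shift [-0.4033 -0.1361  0.0018] turn [-0.0007  0.0003 -0.0031]
```

drive_tool --series '[[0.03, [-0.29, -0.098, -0.01], [0, 0, 0]], [0.03, [-0.29, -0.098, -0.01], [0, 0, 0]], [0.03, [-0.29, -0.098, -0.01], [0, 0, 0]], [0.03, [-0.29, -0.098, -0.01], [0, 0, 0]], [0.03, [-0.29, -0.098, -0.01], [0, 0, 0]]]'

```text
time: 3.28
tool_pos: [0.5169, -0.0175, 0.1812]
ee_rot: [3.14, 0.001, 1.698]
wrist_force: [0.0, -0.1, 0.3]
width: 0.0363
finger_force: 29.8
```

drive_tool --series '[[0.03, [-0.06, -0.02, 0], [0, 0, 0]], [0.03, [-0.113, -0.038, 0], [0, 0, 0]], [0.03, [-0.113, -0.038, 0], [0, 0, 0]]]'

```text
time: 3.65
tool_pos: [0.4934, -0.1359, 0.1809]
ee_rot: [3.141, 0.001, 1.692]
wrist_force: [-0.6, 0.2, 0.2]
width: 0.0362
finger_force: 29.8
```

```bash
python3 - <<'E'
from h import *
im,c=snap('wrist','w2.png'); o=robot.get_obs(); print(o['tool_pos'],o['ee_rot'])
C=np.array([.498,-.1645]); yd=np.array([-.13096,.99139]); xd=np.array([.99139,.13096])
im=im[:,:,::-1].copy()
for x,y,z in [(-.048,0,.1),(.048,0,.1),(-.048,.15,.1),(.048,.15,.1),(-.048,.15,.01),(.048,.15,.01),(.08,.165,.1),(-.08,.165,.1)]:
    p=proj(c,'wrist',[*(C+xd*x+yd*y),z]); cv2.drawMarker(im,tuple(int(round(a)) for a in p),(0,0,255),cv2.MARKER_CROSS,8,1)
cv2.imwrite('pics/w2m.png',im)
E
```

```text
[ 0.4938717  -0.13378715  0.18080895] [ 3.14071921e+00 -1.78360633e-04  1.69479894e+00]
```

View pics/w2m.png

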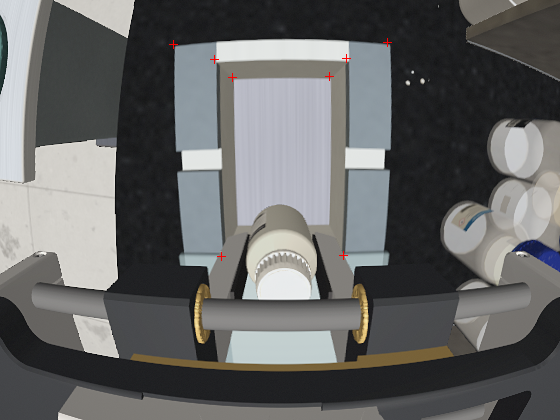

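Predicted corners match the chamber to within about 2 mm: outer corners are at (175,45) and (389,42). I'll shift +1.5 mm in x and lower the vial.

drive_tool --series '[[0.03, [0.001, 0.0015, 0.05], [0, 0, 0]], [0.03, [0.001, 0.0015, 0.1], [0, 0, 0]], [0.03, [0.001, 0.0015, 0.117], [0, 0, 0]], [0.03, [0.001, 0.0015, 0.117], [0, 0, 0]], [0.055, [0.001, 0.0015, 0.117], [0, 0, 0]]]'

```text
time: 4.32
tool_pos: [0.4968, -0.1305, 0.0648]
ee_rot: [3.139, 0.001, 1.7]
wrist_force: [-0.7, 0.2, 0.7]
width: 0.0428
finger_force: 0.0
```

drive_tool --series '[[0.055, [0, 0, 0], [0, 0, 0]], [0.055, [0, 0, 0], [0, 0, 0]], [0.055, [0, 0, -0.05], [0, 0, 0]], [0.055, [0, 0, -0.11], [0, 0, 0]], [0.055, [0, 0, -0.15], [0, 0, 0]]]'

```text
time: 4.95
tool_pos: [0.4963, -0.1313, 0.2169]
ee_rot: [3.138, 0.002, 1.699]
wrist_force: [0.3, -0.1, 0.5]
width: 0.0555
finger_force: 0.0
```

```bash
python3 - <<'E'
from h import *
to(.5425,.1,.2,97.5)
to(.4445,.092,.2,97.5)
E
```

```text
shift [0.2236 0.0753 0.0168] turn [ 0.0037  0.0018 -0.003 ]
shift [ 0.2282 -0.0229  0.0164] turn [ 0.0037  0.0018 -0.003 ]
```

drive_tool --series '[[0.07, [0.2236, 0.0763, 0.017], [0.003, 0.002, -0.003]], [0.07, [0.2236, 0.0763, 0.017], [0.003, 0.002, -0.003]], [0.07, [0.2236, 0.0763, 0.017], [0.003, 0.002, -0.003]], [0.07, [0.2236, 0.0763, 0.017], [0.003, 0.002, -0.003]], [0.07, [0.2236, 0.0763, 0.017], [0.003, 0.002, -0.003]]]'

```text
time: 5.58
tool_pos: [0.5425, 0.1036, 0.1959]
ee_rot: [-3.138, -0.003, 1.707]
wrist_force: [0.7, -0.3, -0.5]
width: 0.0699
finger_force: 0.0
```

```bash
python3 - <<'E'
from h import *
im,c=snap('wrist','w3.png')
im=im[:,:,::-1].copy()
for P in [(.5435,.1,.075),(.5435,.1,.085),(.4455,.092,.075),(.4455,.092,.085)]:
    p=proj(c,'wrist',P); cv2.drawMarker(im,tuple(int(round(a)) for a in p),(0,0,255),cv2.MARKER_CROSS,8,1)
cv2.imwrite('pics/w3m.png',im); to(.5435,.1,.052,97.5)
E
```

```text
shift [-0.002   0.0013  0.1441] turn [-0.0038 -0.0017  0.003 ]
```

View pics/w3m.png

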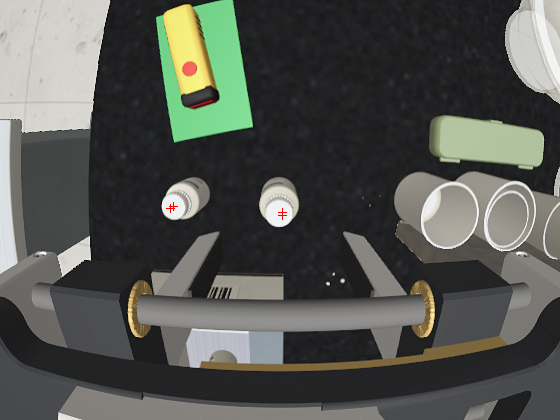

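Both vials match: caps at (280,212) and (174,207), marks within 3 px. The scanner window (dark red) faces the chamber. Next I'll grasp vial B.

drive_tool --series '[[0.07, [-0.001, 0, 0.06], [-0.003, -0.002, 0.003]], [0.07, [-0.001, 0, 0.12], [-0.003, -0.002, 0.003]], [0.07, [-0.001, 0, 0.143], [-0.003, -0.002, 0.003]], [0.07, [-0.001, 0, 0.143], [-0.003, -0.002, 0.003]], [0.03, [-0.001, 0, 0.143], [-0.003, -0.002, 0.003]]]'

```text
time: 6.25
tool_pos: [0.5437, 0.0989, 0.0554]
ee_rot: [3.138, 0.0, 1.697]
wrist_force: [0.2, -1.3, 0.4]
width: 0.063
finger_force: 0.0
```

drive_tool --series '[[0.03, [0, 0, 0], [0, 0, 0]], [0.03, [0, 0, 0], [0, 0, 0]], [0.03, [0, 0, 0], [0, 0, 0]], [0.03, [0, 0, -0.062], [0, 0, 0]], [0.03, [0, 0, -0.124], [0, 0, 0]]]'

```text
time: 6.88
tool_pos: [0.5416, 0.0997, 0.1779]
ee_rot: [-3.139, -0.0, 1.699]
wrist_force: [1.1, 0.1, -0.4]
width: 0.0363
finger_force: 29.7
```

```bash
python3 - <<'E'
from h import *
o=robot.get_obs();print(o['tool_pos'],o['width'])
C=np.array([.4995,-.1643]); yd=np.array([-.13096,.99139])
p=C+yd*.077; to(p[0],p[1],.18,97.5)
E
```

```text
[0.54156958 0.0996878  0.17786881] 0.036343921390902464
shift [-0.1794 -0.0757 -0.002 ] turn [-0.0025 -0.0002 -0.0028]
```

drive_tool --series '[[0.03, [-0.1794, -0.0757, -0.002], [-0.002, 0, -0.003]], [0.03, [-0.1794, -0.0757, -0.002], [-0.002, 0, -0.003]], [0.03, [-0.1794, -0.0757, -0.002], [-0.002, 0, -0.003]], [0.03, [-0.1794, -0.0757, -0.002], [-0.002, 0, -0.003]], [0.03, [-0.1794, -0.0757, -0.002], [-0.002, 0, -0.003]]]'

```text
time: 7.5
tool_pos: [0.4902, -0.0879, 0.1795]
ee_rot: [3.139, -0.001, 1.701]
wrist_force: [-0.4, 1.0, -0.4]
width: 0.0368
finger_force: 29.7
```

```bash
python3 - <<'E'
from h import *
C=np.array([.4995,-.1643]); yd=np.array([-.13096,.99139])
p=C+yd*.077; to(p[0],p[1],.065,97.5)
E
```

```text
shift [-1.000e-04 -1.100e-03  1.145e-01] turn [ 0.0025 -0.0008 -0.001 ]
```

drive_tool --series '[[0.03, [0, -0.001, 0.05], [0, 0, 0]], [0.03, [0, -0.001, 0.1], [0, 0, 0]], [0.03, [0, -0.001, 0.114], [0, 0, 0]], [0.03, [0, -0.001, 0.114], [0, 0, 0]], [0.055, [0, -0.001, 0.114], [0, 0, 0]]]'

```text
time: 8.12
tool_pos: [0.4908, -0.0873, 0.0668]
ee_rot: [3.137, 0.001, 1.703]
wrist_force: [-0.7, 0.5, -0.0]
width: 0.0428
finger_force: 0.0
```

drive_tool --series '[[0.055, [0, 0, 0], [0, 0, 0]], [0.055, [0, 0, 0], [0, 0, 0]], [0.055, [0, 0, -0.05], [0, 0, 0]], [0.055, [0, 0, -0.11], [0, 0, 0]], [0.055, [0, 0, -0.15], [0, 0, 0]]]'

```text
time: 8.75
tool_pos: [0.4898, -0.0883, 0.2189]
ee_rot: [3.136, 0.002, 1.702]
wrist_force: [0.8, -0.5, 0.5]
width: 0.0549
finger_force: 0.0
```

```bash
python3 - <<'E'
from h import *
to(.4455,.092,.19,97.5)
E
```

```text
shift [ 0.1846 -0.0206  0.0285] turn [ 0.0059  0.0015 -0.0001]
```

drive_tool --series '[[0.065, [0.185, -0.0206, 0.028], [0.004, 0.001, 0]], [0.065, [0.185, -0.0206, 0.028], [0.004, 0.001, 0]], [0.065, [0.185, -0.0206, 0.028], [0.004, 0.001, 0]], [0.065, [0.185, -0.0206, 0.028], [0.004, 0.001, 0]], [0.065, [0.185, -0.0206, 0.028], [0.004, 0.001, 0]]]'

```text
time: 9.38
tool_pos: [0.4447, 0.0925, 0.1878]
ee_rot: [-3.14, -0.0, 1.703]
wrist_force: [-0.2, 0.2, 0.3]
width: 0.0652
finger_force: 0.0
```

drive_tool --series '[[0.065, [0, 0, 0.05], [0, 0, 0]], [0.065, [0, 0, 0.1], [0, 0, 0]], [0.065, [0, 0, 0.137], [0, 0, 0]], [0.065, [0, 0, 0.137], [0, 0, 0]], [0.03, [0, 0, 0.137], [0, 0, 0]]]'

```text
time: 10.0
tool_pos: [0.446, 0.0919, 0.0522]
ee_rot: [3.141, -0.001, 1.7]
wrist_force: [0.5, -0.7, -0.4]
width: 0.0583
finger_force: 0.0
```

drive_tool --series '[[0.03, [0, 0, 0], [0, 0, 0]], [0.03, [0, 0, 0], [0, 0, 0]], [0.03, [0, 0, 0], [0, 0, 0]], [0.03, [0, 0, -0.062], [0, 0, 0]], [0.03, [0, 0, -0.124], [0, 0, 0]]]'

```text
time: 10.62
tool_pos: [0.4436, 0.0927, 0.175]
ee_rot: [-3.137, -0.001, 1.702]
wrist_force: [1.0, 0.4, 0.5]
width: 0.0345
finger_force: 30.0
```

```bash
python3 - <<'E'
from h import *
o=robot.get_obs();print(o['tool_pos'],o['width'])
C=np.array([.4995,-.1643]); yd=np.array([-.13096,.99139])
p=C+yd*.122; to(p[0],p[1],.18,97.5)
E
```

```text
[0.44358563 0.09273508 0.1750402 ] 0.03451269896045827
shift [-0.1401  0.0218 -0.0052] turn [-0.0044 -0.0012  0.0004]
```

drive_tool --series '[[0.03, [-0.14, 0.0218, -0.005], [-0.004, -0.001, 0]], [0.03, [-0.14, 0.0218, -0.005], [-0.004, -0.001, 0]], [0.03, [-0.14, 0.0218, -0.005], [-0.004, -0.001, 0]], [0.03, [-0.14, 0.0218, -0.005], [-0.004, -0.001, 0]]]'

```text
time: 11.12
tool_pos: [0.4843, -0.0437, 0.1789]
ee_rot: [3.14, -0.001, 1.7]
wrist_force: [-0.9, 0.2, 0.1]
width: 0.0345
finger_force: 30.0
```

```bash
python3 - <<'E'
from h import *
im,c=snap('wrist'); s,_=snap('scene'); print(robot.get_obs()['width'])
a=cv2.resize(im[150:330,170:410],None,fx=1.6,fy=1.6); b=cv2.resize(s[170:350,230:470],None,fx=1.6,fy=1.6)
cv2.imwrite('pics/w4.png',np.hstack([a,b])[:,:,::-1])
C=np.array([.4995,-.1643]); yd=np.array([-.13096,.99139])
p=C+yd*.122; to(p[0],p[1],.064,97.5)
E
```

```text
0.034598524260722886
shift [-0.0013 -0.0008  0.1149] turn [ 0.0013 -0.0013  0.0009]
```

View pics/w4.png

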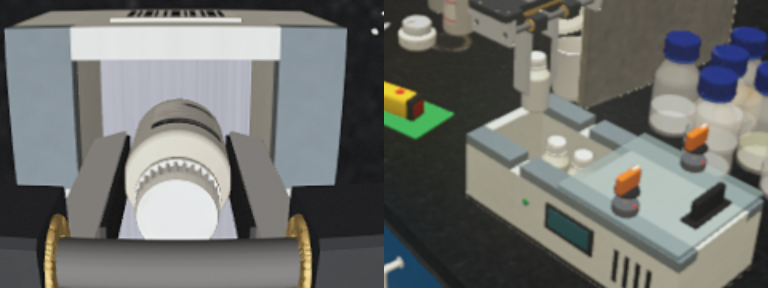

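The held vial hangs straight, and both placed vials stand upright in the compartment. I'll place the third.

drive_tool --series '[[0.03, [-0.001, -0.001, 0.05], [0, 0, 0]], [0.03, [-0.001, -0.001, 0.1], [0, 0, 0]], [0.03, [-0.001, -0.001, 0.1145], [0, 0, 0]], [0.03, [-0.001, -0.001, 0.1145], [0, 0, 0]], [0.055, [-0.001, -0.001, 0.1145], [0, 0, 0]]]'

```text
time: 11.85
tool_pos: [0.4851, -0.044, 0.0665]
ee_rot: [3.136, 0.001, 1.703]
wrist_force: [0.9, -0.4, 0.1]
width: 0.0414
finger_force: 0.0
```

drive_tool --series '[[0.055, [0, 0, 0], [0, 0, 0]], [0.055, [0, 0, 0], [0, 0, 0]], [0.055, [0, 0, -0.05], [0, 0, 0]], [0.055, [0, 0, -0.11], [0, 0, 0]], [0.055, [0, 0, -0.16], [0, 0, 0]]]'

```text
time: 12.48
tool_pos: [0.4837, -0.0445, 0.2275]
ee_rot: [3.137, 0.001, 1.702]
wrist_force: [0.5, -0.2, 0.8]
width: 0.0547
finger_force: 0.0
```

```bash
python3 - <<'E'
from h import *
im,c=snap('wrist')
cv2.imwrite('pics/w5.png',cv2.resize(im[150:330,170:410],None,fx=2,fy=2)[:,:,::-1])
C=np.array([.4995,-.1643]); yd=np.array([-.13096,.99139]); xd=np.array([yd[1],-yd[0]])
h=np.array([.5146,-.2983]); d=h-C; print('handle in chamber',d@xd,d@yd)
for s in ([.4442,-.2524],[.5739,-.2348]): d=np.array(s)-C; print('stud',d@xd,d@yd)
p=C+xd*0-yd*.162
to(p[0],p[1],.22,97.5)
E
```

```text
handle in chamber -0.002578651000000053 -0.134823756
stud -0.06636144300000002 -0.080099371
stud 0.06452673599999996 -0.079636419
shift [-0.2818 -0.003   0.0167] turn [ 0.0166  0.005  -0.0001]
```

View pics/w5.png

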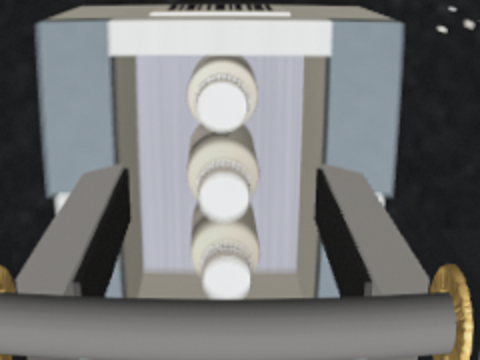

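All three vials stand upright in a row. Next I'll go to the handle and rotate the tool.

drive_tool --series '[[0.05, [-0.2548, -0.005, 0.012], [0, 0, -0.93]], [0.05, [-0.2548, -0.005, 0.012], [0, 0, -0.93]], [0.05, [-0.2548, -0.005, 0.012], [0, 0, -0.93]], [0.05, [-0.2548, -0.005, 0.012], [0, 0, -0.93]], [0.05, [-0.2548, -0.005, 0.012], [0, 0, -0.93]]]'

```text
time: 13.15
tool_pos: [0.5112, -0.3013, 0.2116]
ee_rot: [3.141, 0.001, 2.601]
wrist_force: [-1.3, 0.1, -0.7]
width: 0.0499
finger_force: 0.0
```

```bash
python3 - <<'E'
from h import *
to(.5152,-.2984,.215,187.5)
E
```

```text
shift [-0.0019  0.0045 -0.0034] turn [ 5.000e-04  8.000e-04 -6.716e-01]
```

drive_tool --series '[[0.05, [-0.002, 0.0045, -0.003], [0, 0, -0.672]], [0.05, [-0.002, 0.0045, -0.003], [0, 0, -0.672]], [0.05, [-0.002, 0.0045, -0.003], [0, 0, -0.672]], [0.05, [-0.002, 0.0045, -0.003], [0, 0, -0.672]], [0.05, [-0.002, 0.0045, -0.003], [0, 0, -0.672]]]'

```text
time: 13.78
tool_pos: [0.5159, -0.295, 0.2156]
ee_rot: [3.142, 0.002, -3.014]
wrist_force: [-0.1, 0.2, -0.7]
width: 0.0501
finger_force: 0.0
```

```bash
python3 - <<'E'
from h import *
im,c=snap('wrist','w6.png'); to(.5152,-.2984,.140,187.5)
im=im[:,:,::-1].copy()
C=np.array([.4995,-.1643]); yd=np.array([-.13096,.99139]); xd=np.array([yd[1],-yd[0]])
for x,y,z in [(-.03,-.135,.138),(.026,-.135,.138),(-.066,-.08,.161),(.0645,-.08,.161)]:
    p=proj(c,'wrist',[*(C+xd*x+yd*y),z]); cv2.drawMarker(im,tuple(int(round(a)) for a in p),(0,255,0),cv2.MARKER_CROSS,8,1)
cv2.imwrite('pics/w6m.png',im)
E
```

```text
shift [ 0.0013 -0.0034  0.0756] turn [ 0.0001  0.0021 -0.0037]
```

View pics/w6m.png

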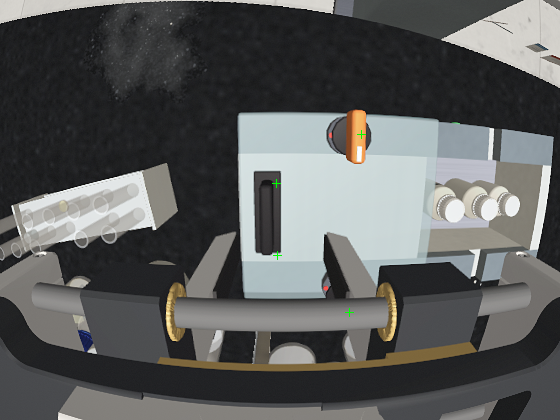

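```bash
python3 - <<'E'
import cv2
im=cv2.imread('pics/w6.png')[100:270,230:390]
cv2.imwrite('pics/w6c.png',cv2.resize(im,None,fx=3.5,fy=3.5,interpolation=cv2.INTER_CUBIC))
E
```

```text
(no output)
```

View pics/w6c.png

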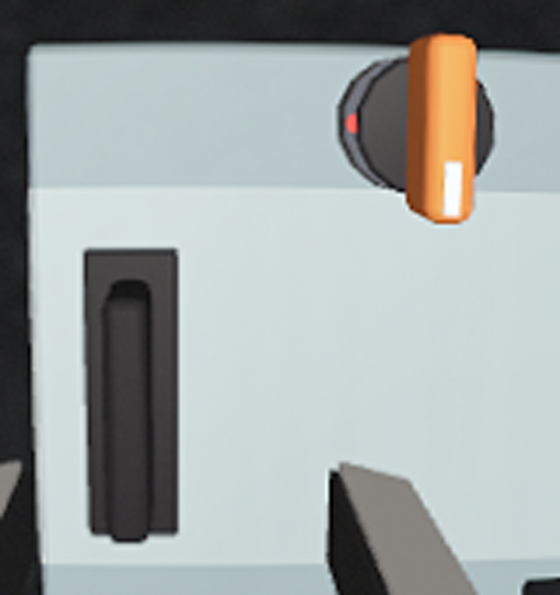

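```bash
python3 - <<'E'
from h import *
o=robot.get_obs(); T=R.from_euler('xyz',o['ee_rot']).as_matrix()
c=imaging.get_calibration('wrist')
C=np.array([.4995,-.1643]); yd=np.array([-.13096,.99139]); xd=np.array([yd[1],-yd[0]])
for n,u,v,z in [('handle',266.6,218.6,.138),('stud',357.5,134,.161),('hatch corner -x-y',239,113,.11)]:
    P=px(c,'wrist',u,v,z); d=P[:2]-C; print(n,P,d@xd,d@yd)
    if n=='handle': to(P[0],P[1],.142,187.5)
E
```

```text
handle [ 0.51507499 -0.30591975  0.138     ] -0.0031056286573273215 -0.14244010431577198
shift [ 0.0023 -0.0108  0.0736] turn [ 0.0001  0.0021 -0.0037]
stud [ 0.44457679 -0.25425489  0.161     ] -0.06623081619526829 -0.08198763743624404
hatch corner -x-y [ 0.43989631 -0.33844796  0.11      ] -0.08189691600544928 -0.16484284890329828
```

drive_tool --series '[[0.05, [0.001, -0.0105, 0.03], [0, 0, -0.003]], [0.05, [0.001, -0.0105, 0.072], [0, 0, -0.003]], [0.05, [0.001, -0.0105, 0.072], [0, 0, -0.003]], [0.0, [0.001, -0.0105, 0.072], [0, 0, -0.003]], [0.0, [0.001, -0.0105, 0.072], [0, 0, -0.003]]]'

```text
time: 14.45
tool_pos: [0.5175, -0.3061, 0.1464]
ee_rot: [-3.139, 0.005, -3.01]
wrist_force: [-0.7, -0.8, -0.6]
width: 0.0334
finger_force: 0.0
```

drive_tool --series '[[0.0, [0, 0, 0], [0, 0, 0]], [0.0, [0, 0, 0], [0, 0, 0]], [0.0, [0, 0, 0], [0, 0, 0]]]'

```text
time: 14.82
tool_pos: [0.5167, -0.3057, 0.1445]
ee_rot: [-3.141, 0.003, -3.01]
wrist_force: [-0.3, -0.9, 2.3]
width: 0.0099
finger_force: 30.0
```

drive_tool --series '[[0.0, [0, 0.03, 0], [0, 0, 0]], [0.0, [0, 0.06, 0], [0, 0, 0]], [0.0, [0, 0.09, 0], [0, 0, 0]], [0.0, [0, 0.12, 0], [0, 0, 0]], [0.0, [0, 0.145, 0], [0, 0, 0]]]'

```text
time: 15.45
tool_pos: [0.4979, -0.1618, 0.1445]
ee_rot: [-3.139, 0.004, -3.01]
wrist_force: [1.9, -3.3, 0.1]
width: 0.0098
finger_force: 30.0
```

drive_tool --series '[[0.0, [0, 0.006, 0], [0, 0, 0]], [0.0, [0, 0.012, 0], [0, 0, 0]], [0.0, [0, 0.017, 0], [0, 0, 0]], [0.0, [0, 0.02, 0], [0, 0, 0]], [0.0, [0, 0.02, 0], [0, 0, 0]]]'

```text
time: 16.08
tool_pos: [0.4966, -0.1514, 0.1445]
ee_rot: [-3.122, 0.005, -3.014]
wrist_force: [5.5, -22.0, -5.6]
width: 0.0098
finger_force: 30.1
```

drive_tool --series '[[0.045, [0, -0.004, 0], [0, 0, 0]], [0.045, [0, -0.004, 0], [0, 0, 0]], [0.045, [0, -0.004, -0.02], [0, 0, 0]], [0.045, [0, -0.004, -0.075], [0, 0, 0]], [0.045, [0, -0.004, -0.075], [0, 0, 0]]]'

```text
time: 16.7
tool_pos: [0.4968, -0.1461, 0.2236]
ee_rot: [-3.138, 0.009, -3.009]
wrist_force: [-0.1, 0.7, -0.9]
width: 0.0451
finger_force: 0.0
```

```bash
python3 - <<'E'
from h import *
print(robot.get_obs()['tool_pos'])
to(.4242,-.0996,.22,187.5)
E
```

```text
[ 0.49681978 -0.14607581  0.22363789]
shift [0.0659 0.0557 0.0028] turn [-0.0035  0.0094  0.0019]
```

drive_tool --series '[[0.045, [0.066, 0.0557, 0.003], [-0.003, 0.009, 0.002]], [0.045, [0.066, 0.0557, 0.003], [-0.003, 0.009, 0.002]], [0.045, [0.066, 0.0557, 0.003], [-0.003, 0.009, 0.002]], [0.045, [0.066, 0.0557, 0.003], [-0.003, 0.009, 0.002]]]'

```text
time: 17.2
tool_pos: [0.4225, -0.0994, 0.2151]
ee_rot: [3.138, -0.007, -3.011]
wrist_force: [-0.4, -0.7, 0.4]
width: 0.0451
finger_force: 0.0
```

```bash
python3 - <<'E'
from h import *
im,c=snap('wrist'); print(robot.get_obs()['tool_pos'])
t,_=snap('top')
C=np.array([.4995,-.1643]); yd=np.array([-.13096,.99139]); xd=np.array([yd[1],-yd[0]])
im=im[:,:,::-1].copy()
p=proj(c,'wrist',[*(C-xd*.0662+yd*.074),.161]); print(p)
a=cv2.resize(im[130:300,200:360],(480,510),interpolation=cv2.INTER_CUBIC)
b=cv2.resize(t[170:270,300:460,::-1],(800,500),interpolation=cv2.INTER_CUBIC)[:,:300]
cv2.imwrite('pics/w7.png',np.hstack([a,cv2.resize(b,(300,510))]))
cv2.imwrite('pics/w7r.png',im)
E
```

```text
[ 0.42269527 -0.09954108  0.21522287]
[280.27334986 234.30325601]
```

View pics/w7.png

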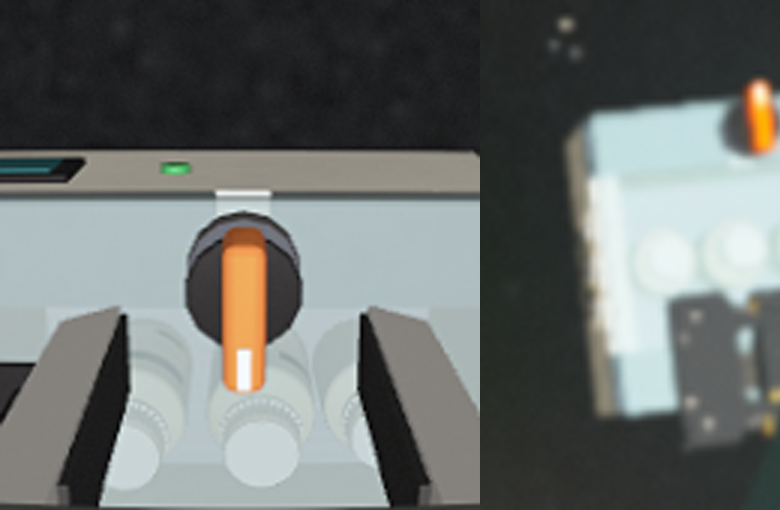

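The front stud's wing is centred at about (281,236), against a prediction of (280,234), and the hatch is closed over the vials. I'll grip the front wing.

drive_tool --series '[[0.03, [-0.0025, -0.0005, 0.02], [0, -0.007, -0.001]], [0.03, [-0.0025, -0.0005, 0.047], [0, -0.007, -0.001]], [0.03, [-0.0025, -0.0005, 0.047], [0, -0.007, -0.001]], [0.0, [-0.0025, -0.0005, 0.047], [0, -0.007, -0.001]], [0.0, [-0.0025, -0.0005, 0.047], [0, -0.007, -0.001]]]'

```text
time: 17.92
tool_pos: [0.4253, -0.0998, 0.1699]
ee_rot: [3.14, 0.002, -3.01]
wrist_force: [0.3, 0.1, -0.2]
width: 0.0132
finger_force: 0.0
```

drive_tool --series '[[0.0, [0, 0, 0], [0, 0, 0]], [0.0, [0, 0, 0], [0, 0, 0]]]'

```text
time: 18.18
tool_pos: [0.4252, -0.0995, 0.1696]
ee_rot: [3.139, 0.002, -3.01]
wrist_force: [0.4, -0.1, 1.9]
width: 0.0098
finger_force: 30.0
```

```bash
python3 - <<'E'
from h import *
o=robot.get_obs(); print(o['tool_pos'],o['ee_rot'],o['wrist_force'],o['width']); to(.4252,-.0993,.166,187.5)
E
```

```text
[ 0.42515082 -0.09949879  0.16963952] [ 3.13948053e+00  2.34334666e-03 -3.01027896e+00] [ 0.44240873 -0.05357944  1.89511536] 0.00977059747830733
shift [-0.0001  0.0002  0.0036] turn [0.0021 0.0023 0.0004]
```

drive_tool --series '[[0.0, [0, 0, 0.005], [0, 0, 0]], [0.0, [0, 0, 0.01], [0, 0, 0]], [0.0, [0, 0, 0.0125], [0, 0, 0]], [0.0, [0, 0, 0.0125], [0, 0, 0]]]'

```text
time: 18.68
tool_pos: [0.4253, -0.0997, 0.1587]
ee_rot: [3.141, 0.003, -3.01]
wrist_force: [-1.9, 1.0, 11.2]
width: 0.0096
finger_force: 30.0
```

drive_tool --series '[[0.0, [0, 0, 0], [0, 0, 0.16]], [0.0, [0, 0, 0], [0, 0, 0.32]], [0.0, [0, 0, 0], [0, 0, 0.48]], [0.0, [0, 0, 0], [0, 0, 0.64]], [0.0, [0, 0, 0], [0, 0, 0.8]]]'

```text
time: 19.3
tool_pos: [0.4255, -0.0996, 0.1587]
ee_rot: [3.138, 0.002, 2.468]
wrist_force: [-1.9, 0.8, 11.2]
width: 0.0098
finger_force: 30.0
```

drive_tool --series '[[0.0, [0, 0, 0], [0, 0, 0.16]], [0.0, [0, 0, 0], [0, 0, 0.32]], [0.0, [0, 0, 0], [0, 0, 0.48]], [0.0, [0, 0, 0], [0, 0, 0.64]], [0.0, [0, 0, 0], [0, 0, 0.8]]]'

```text
time: 19.92
tool_pos: [0.4258, -0.0995, 0.1587]
ee_rot: [3.137, -0.001, 1.668]
wrist_force: [-0.3, 1.6, 11.2]
width: 0.0094
finger_force: 30.1
```

```bash
python3 - <<'E'
from h import *
o=robot.get_obs(); print(o['tool_pos'],np.degrees(o['ee_rot']),o['wrist_force'],o['wrist_torque'],o['width'])
E
```

```text
[ 0.42584822 -0.0995163   0.15870554] [ 1.79731054e+02 -8.14476785e-02  9.55738968e+01] [-0.32525441  1.58059369 11.16225317] [0.1799754  0.12618383 0.37643723] 0.009357798747500552
```

drive_tool --series '[[0.0, [0, 0, -0.003], [0, 0, 0]], [0.0, [0, 0, -0.006], [0, 0, 0]], [0.03, [0, 0, -0.006], [0, 0, 0]], [0.03, [0, 0, -0.006], [0, 0, 0]], [0.03, [0, 0, -0.006], [0, 0, 0]]]'

```text
time: 20.55
tool_pos: [0.4238, -0.0992, 0.1611]
ee_rot: [-3.14, -0.004, 1.673]
wrist_force: [0.1, -0.1, -0.7]
width: 0.0297
finger_force: 0.0
```

drive_tool --series '[[0.04, [0, 0, -0.02], [0, 0, 0]], [0.04, [0, 0, -0.06], [0, 0, 0]], [0.04, [0, 0, -0.06], [0, 0, 0]]]'

```text
time: 20.92
tool_pos: [0.4259, -0.1001, 0.2249]
ee_rot: [3.136, -0.0, 1.673]
wrist_force: [1.0, -0.7, 0.3]
width: 0.04
finger_force: 0.0
```

```bash
python3 - <<'E'
from h import *
im,c=snap('wrist')
a=cv2.resize(im[130:330,170:390],None,fx=2,fy=2,interpolation=cv2.INTER_CUBIC)
s,_=snap('scene'); b=cv2.resize(s[200:340,260:450],None,fx=1.9,fy=400/140,interpolation=cv2.INTER_CUBIC)
cv2.imwrite('pics/w8.png',np.hstack([a,b[:400]])[:,:,::-1])
C=np.array([.4995,-.1643]); yd=np.array([-.13096,.99139]); xd=np.array([yd[1],-yd[0]])
p=C+xd*.0655+yd*.0745; print(p, proj(c,'wrist',[*p,.161])); to(p[0],p[1],.215,187.5)
E
```

```text
[ 0.55467952 -0.08186356] [448.78270727 218.68697342]
shift [0.0043 0.1315 0.0064] turn [ 0.0021 -0.003  -1.5998]
```

View pics/w8.png

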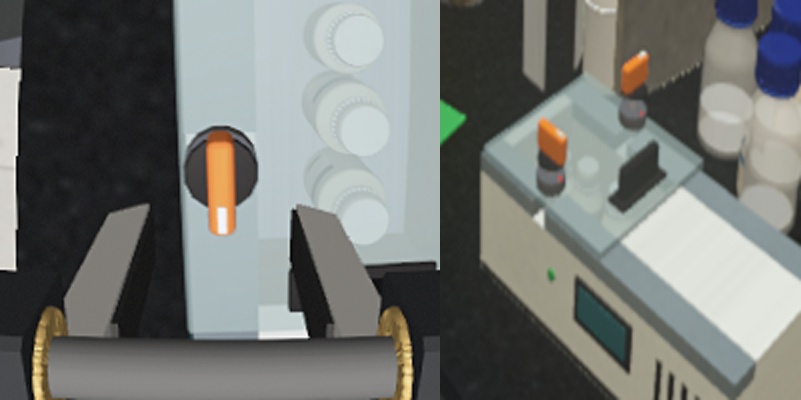

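The front stud is turned with its wing along chamber y, and the vials are under the shut hatch. Next is the back stud, which I'll locate by orange segmentation.

drive_tool --series '[[0.04, [0.0043, 0.1315, 0.006], [0, 0, -0.93]], [0.04, [0.0043, 0.1315, 0.006], [0, 0, -0.93]], [0.04, [0.0043, 0.1315, 0.006], [0, 0, -0.93]], [0.04, [0.0043, 0.1315, 0.006], [0, 0, -0.93]], [0.04, [0.0043, 0.1315, 0.006], [0, 0, -0.93]]]'

```text
time: 21.65
tool_pos: [0.5541, -0.0815, 0.213]
ee_rot: [3.141, -0.007, 2.609]
wrist_force: [0.4, -0.6, -0.1]
width: 0.0399
finger_force: 0.0
```

drive_tool --series '[[0.04, [0, 0, 0], [0, 0, -0.67]], [0.04, [0, 0, 0], [0, 0, -0.67]], [0.04, [0, 0, 0], [0, 0, -0.67]], [0.04, [0, 0, 0], [0, 0, -0.67]], [0.04, [0, 0, 0], [0, 0, -0.67]]]'

```text
time: 22.28
tool_pos: [0.554, -0.0816, 0.2139]
ee_rot: [3.137, -0.003, -3.012]
wrist_force: [-0.7, -0.1, 0.2]
width: 0.04
finger_force: 0.0
```

```bash
python3 - <<'E'
from h import *
C=np.array([.4995,-.1643]); yd=np.array([-.13096,.99139]); xd=np.array([yd[1],-yd[0]])
im,c=snap('wrist')
def orange(im,tag):
    h=cv2.cvtColor(im,cv2.COLOR_RGB2HSV); m=cv2.inRange(h,(5,150,120),(18,255,255))
    n,l,st,ce=cv2.connectedComponentsWithStats(m)
    for i in range(1,n):
        if st[i,4]>80: print(tag,st[i],ce[i].round(1))
orange(im,'now'); 
r=cv2.imread('pics/w7r.png')[:,:,::-1].copy(); orange(r,'front ref')
p=C+xd*.0655+yd*.0745; print(p,proj(c,'wrist',[*p,.161])); print(robot.get_obs()['tool_pos']); to(p[0],p[1],.1705,187.5)
E
```

```text
now [252  33  53  14 599] [279.3  39.7]
now [271 200  15  55 703] [278.1 224.9]
front ref [274 206  15  54 677] [281. 230.]
front ref [275 350  12  15 161] [280.9 357.2]
[ 0.55467952 -0.08186356] [280.4085215  233.25676357]
[ 0.55414304 -0.08169357  0.21425194]
shift [-0.0006 -0.0004  0.0437] turn [ 0.0042 -0.0028 -0.0016]
```

drive_tool --series '[[0.03, [0.001, -0.0018, 0.02], [0.004, -0.003, -0.001]], [0.03, [0.001, -0.0018, 0.044], [0.004, -0.003, -0.001]], [0.03, [0.001, -0.0018, 0.044], [0.004, -0.003, -0.001]], [0.0, [0.001, -0.0018, 0.044], [0.004, -0.003, -0.001]], [0.0, [0.001, -0.0018, 0.044], [0.004, -0.003, -0.001]]]'

```text
time: 22.95
tool_pos: [0.5547, -0.0838, 0.1734]
ee_rot: [-3.14, 0.005, -3.01]
wrist_force: [-0.4, 0.5, -0.9]
width: 0.0136
finger_force: 0.0
```

drive_tool --series '[[0.0, [0, 0, 0], [0, 0, 0]], [0.0, [0, 0, 0], [0, 0, 0]]]'

```text
time: 23.2
tool_pos: [0.5547, -0.0836, 0.1732]
ee_rot: [-3.14, 0.005, -3.009]
wrist_force: [0.1, 0.4, 2.2]
width: 0.01
finger_force: 30.0
```

drive_tool --series '[[0.0, [0, 0, 0.005], [0, 0, 0]], [0.0, [0, 0, 0.01], [0, 0, 0]], [0.0, [0, 0, 0.0125], [0, 0, 0]], [0.0, [0, 0, 0.0125], [0, 0, 0]]]'

```text
time: 23.7
tool_pos: [0.5549, -0.0837, 0.1622]
ee_rot: [-3.139, 0.006, -3.009]
wrist_force: [-2.1, 1.4, 10.7]
width: 0.0098
finger_force: 30.0
```

Pushed 11 mm at 10.7 N. Now turn.

drive_tool --series '[[0.0, [0, 0, 0], [0, 0, 0.16]], [0.0, [0, 0, 0], [0, 0, 0.32]], [0.0, [0, 0, 0], [0, 0, 0.48]], [0.0, [0, 0, 0], [0, 0, 0.64]], [0.0, [0, 0, 0], [0, 0, 0.8]]]'

```text
time: 24.32
tool_pos: [0.5545, -0.0849, 0.1622]
ee_rot: [3.141, 0.007, 2.468]
wrist_force: [-2.8, -1.7, 10.5]
width: 0.0097
finger_force: 30.0
```

drive_tool --series '[[0.0, [0, 0, 0], [0, 0, 0.16]], [0.0, [0, 0, 0], [0, 0, 0.32]], [0.0, [0, 0, 0], [0, 0, 0.48]], [0.0, [0, 0, 0], [0, 0, 0.64]], [0.0, [0, 0, 0], [0, 0, 0.8]]]'

```text
time: 24.95
tool_pos: [0.5535, -0.0853, 0.1622]
ee_rot: [3.139, 0.005, 1.668]
wrist_force: [-4.7, -2.3, 11.6]
width: 0.0096
finger_force: 30.2
```

```bash
python3 - <<'E'
from h import *
o=robot.get_obs(); print(o['tool_pos'],np.degrees(o['ee_rot']),o['wrist_force'],o['wrist_torque'],o['width'])
E
```

```text
[ 0.55354502 -0.08526829  0.16219512] [179.8363167    0.27346255  95.56904589] [-4.67611854 -2.27597381 11.56380094] [-0.40810814  1.14285224  0.32127249] 0.009574520906659213
```

drive_tool --series '[[0.0, [0, 0, -0.003], [0, 0, 0]], [0.0, [0, 0, -0.006], [0, 0, 0]], [0.03, [0, 0, -0.006], [0, 0, 0]], [0.03, [0, 0, -0.006], [0, 0, 0]], [0.03, [0, 0, -0.006], [0, 0, 0]]]'

```text
time: 25.58
tool_pos: [0.5538, -0.0834, 0.1646]
ee_rot: [3.14, 0.0, 1.674]
wrist_force: [0.6, 1.4, -0.1]
width: 0.0298
finger_force: 0.0
```

drive_tool --series '[[0.06, [0, 0, -0.02], [0, 0, 0]], [0.06, [0, 0, -0.06], [0, 0, 0]], [0.06, [0, 0, -0.06], [0, 0, 0]]]'

```text
time: 25.95
tool_pos: [0.5557, -0.0839, 0.2292]
ee_rot: [3.132, 0.003, 1.674]
wrist_force: [0.1, 0.1, 0.7]
width: 0.0564
finger_force: 0.0
```

```bash
python3 - <<'E'
from h import *
s,c=snap('scene'); t,ct=snap('top')
C=np.array([.4995,-.1643]); yd=np.array([-.13096,.99139]); xd=np.array([yd[1],-yd[0]])
def comps(im,lo,hi,tag,mn=15):
    h=cv2.cvtColor(im,cv2.COLOR_RGB2HSV); m=cv2.inRange(h,lo,hi)
    n,l,st,ce=cv2.connectedComponentsWithStats(m)
    for i in range(1,n):
        if st[i,4]>mn: 
            r=cv2.minAreaRect(np.argwhere(l==i)[:,::-1].astype(np.float32)); print(tag,st[i],ce[i].round(1),[np.round(q,1) for q in r])
comps(s,(3,120,120),(18,255,255),'scene orange'); comps(t,(25,150,120),(34,255,255),'top yellow'); comps(t,(50,120,80),(75,255,255),'top green',100)
for x in(-.0662,.0645):
  for z in (.150,.145,.142): print(x,z,proj(c,'scene',[*(C+xd*x+yd*.0735),z]))
to(.4248,.2375,.18,None)
E
```

```text
scene orange [ 488    3   47   37 1189] [511.4  20.5] [array([511.1,  20.6]), array([41.4, 33.4]), np.float64(9.5)]
scene orange [174 165   9   5  30] [177.8 166.8] [array([178., 167.]), array([4., 8.]), np.float64(90.0)]
scene orange [354 220  17  15 159] [361.5 227.1] [array([361.6, 226.8]), array([17.9,  9.8]), np.float64(26.6)]
scene orange [312 242  14  16 152] [318.3 249.3] [array([318.5, 249.1]), array([18.2, 10.3]), np.float64(29.7)]
top yellow [219 229  35  22 378] [235.7 239.7] [array([235.9, 239.6]), array([11.8, 34. ]), np.float64(68.6)]
top green [ 213  214   58   45 1248] [243.2 235.4] [array([241.5, 236.4]), array([32.7, 53.2]), np.float64(74.1)]
-0.0662 0.15 [316.9858088  247.51690435]
-0.0662 0.145 [316.89169908 249.7289332 ]
-0.0662 0.142 [316.83543435 251.05142336]
0.0645 0.15 [361.33928695 225.20226274]
0.0645 0.145 [361.16007664 227.30269618]
0.0645 0.142 [361.05290615 228.55878735]
shift [ 0.3326 -0.0955  0.0445] turn [0.0029 0.0008 0.    ]
```

Both wing centroids in the scene view match z ≈ 0.145, so both studs are locked. Next, the scanner.

drive_tool --series '[[0.06, [0.3, -0.086, 0.01], [0.003, 0, -0.3]], [0.06, [0.3, -0.086, 0.01], [0.003, 0, -0.3]], [0.06, [0.3, -0.086, 0.01], [0.003, 0, -0.3]], [0.06, [0.3, -0.086, 0.01], [0.003, 0, -0.3]], [0.06, [0.3, -0.086, 0.01], [0.003, 0, -0.3]]]'

```text
time: 26.68
tool_pos: [0.4356, 0.2073, 0.2128]
ee_rot: [-3.138, 0.001, 1.974]
wrist_force: [1.1, 0.9, -0.0]
width: 0.0601
finger_force: 0.0
```

```bash
python3 - <<'E'
from h import *
im,c=snap('wrist'); im=im[:,:,::-1].copy()
P=np.array([.4248,.2375]); d=np.array([.395,-.918])
for s in (-.055,0,.055):
    p=proj(c,'wrist',[*(P+d*s),.039]); print(p); cv2.drawMarker(im,tuple(int(round(a)) for a in p),(255,0,0),cv2.MARKER_CROSS,8,1)
cv2.imwrite('pics/w9.png',im); print(robot.get_obs()['tool_pos'],robot.get_obs()['ee_rot'])
E
```

```text
[283.03731262 109.78652382]
[283.12012606 164.11565072]
[283.15844754 216.55109538]
[0.43206352 0.21404831 0.21259303] [-3.13727654 -0.00630299  1.98194766]
```

View pics/w9.png

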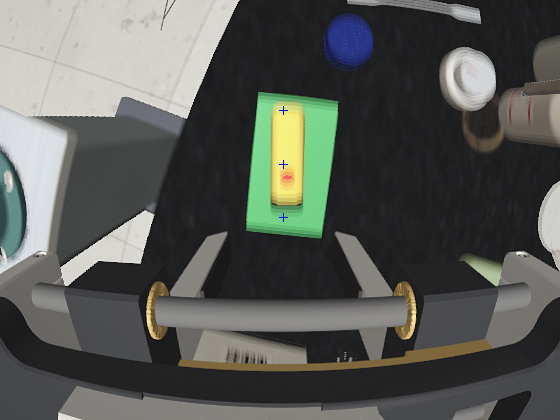

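The scanner lies on its mat, centred at about (287,155) and aligned with the jaws, but the arm was still settling. I'll measure again by segmentation.

```bash
python3 - <<'E'
from h import *
for k in range(2): im,c=snap('wrist')
o=robot.get_obs(); print(o['tool_pos'],o['ee_rot'])
h=cv2.cvtColor(im,cv2.COLOR_RGB2HSV)
def blob(lo,hi):
    m=cv2.inRange(h,lo,hi); m=cv2.morphologyEx(m,cv2.MORPH_CLOSE,np.ones((9,9)))
    n,l,st,ce=cv2.connectedComponentsWithStats(m); i=1+np.argmax(st[1:,4]); print(st[i])
    return cv2.minAreaRect(np.argwhere(l==i)[:,::-1].astype(np.float32))
y=blob((22,110,120),(34,255,255)); print('yellow',y)
B=np.array([px(c,'wrist',*q,.036) for q in cv2.boxPoints(y)]); print(B.round(4), B.mean(0))
g=blob((45,90,60),(80,255,255)); B=np.array([px(c,'wrist',*q,.003) for q in cv2.boxPoints(g)]); print('mat',B.round(4), B.mean(0))
E
```

```text
[0.43533222 0.20808564 0.21289685] [-3.13759362e+00  8.72220037e-04  1.97981451e+00]
[ 272  117   34   94 2806]
yellow ((288.1578063964844, 163.504150390625), (32.38352584838867, 93.49393463134766), 1.50743567943573)
[[0.4301 0.1914 0.036 ]
 [0.3939 0.2813 0.036 ]
 [0.424  0.2937 0.036 ]
 [0.4616 0.2042 0.036 ]] [0.42738924 0.24266008 0.036     ]
[ 246  105   94  139 7131]
mat [[0.4144 0.1419 0.003 ]
 [0.3727 0.2882 0.003 ]
 [0.4595 0.3152 0.003 ]
 [0.5079 0.1693 0.003 ]] [0.43862015 0.22864295 0.003     ]
```

```bash
python3 - <<'E'
from h import *
to(.4297,.2375,.033,112.3)
E
```

```text
shift [0.0294 0.0072 0.1798] turn [-0.004   0.0009  0.0198]
```

drive_tool --series '[[0.06, [0.0294, 0.0072, 0.04], [-0.003, 0, 0.02]], [0.06, [0.0294, 0.0072, 0.09], [-0.003, 0, 0.02]], [0.06, [0.0294, 0.0072, 0.14], [-0.003, 0, 0.02]], [0.06, [0.0294, 0.0072, 0.178], [-0.003, 0, 0.02]], [0.06, [0.0294, 0.0072, 0.178], [-0.003, 0, 0.02]]]'

```text
time: 27.45
tool_pos: [0.4302, 0.233, 0.0329]
ee_rot: [-3.135, 0.002, 1.952]
wrist_force: [0.6, -0.0, 0.5]
width: 0.0601
finger_force: 0.0
```

drive_tool --series '[[0.02, [0, 0, 0], [0, 0, 0]], [0.02, [0, 0, 0], [0, 0, 0]], [0.02, [0, 0, 0], [0, 0, 0]], [0.02, [0, 0, 0], [0, 0, 0]]]'

```text
time: 27.95
tool_pos: [0.4331, 0.2356, 0.0386]
ee_rot: [3.138, 0.002, 1.954]
wrist_force: [-2.6, -1.7, 5.5]
width: 0.0338
finger_force: 30.0
```

```bash
python3 - <<'E'
from h import *
o=robot.get_obs(); print(o['tool_pos'],o['width'],o['finger_force']); to(.4576,.1529,.067,97.5)
E
```

```text
[0.43309016 0.2356252  0.03856565] 0.03375051129723889 29.99919354915619
shift [-0.0859 -0.0081 -0.0283] turn [0.0042 0.0012 0.2523]
```

drive_tool --series '[[0.02, [0, 0, -0.02], [0, 0, 0]], [0.02, [-0.02, -0.002, -0.034], [0.003, 0, 0.08]], [0.02, [-0.05, -0.005, -0.034], [0.004, 0.001, 0.17]], [0.02, [-0.075, -0.007, -0.034], [0.004, 0.001, 0.24]], [0.02, [-0.086, -0.008, -0.034], [0.004, 0.001, 0.252]]]'

```text
time: 28.58
tool_pos: [0.4576, 0.1521, 0.0711]
ee_rot: [-3.141, -0.0, 1.701]
wrist_force: [-0.0, 0.3, -1.5]
width: 0.0336
finger_force: 30.0
```

drive_tool --series '[[0.02, [0, 0, 0], [0, 0, 0]], [0.02, [0, 0, 0], [0, 0, 0]]]'

```text
time: 28.82
tool_pos: [0.4571, 0.1535, 0.071]
ee_rot: [-3.14, -0.0, 1.703]
wrist_force: [0.0, 0.3, -1.0]
width: 0.0337
finger_force: 30.0
```

```bash
python3 - <<'E'
from h import *
s,c=snap('scene'); w,_=snap('wrist'); o=robot.get_obs(); print(o['tool_pos'],o['ee_rot'],o['width'])
a=cv2.resize(s[170:330,200:380],(450,400),interpolation=cv2.INTER_CUBIC); b=cv2.resize(w[150:350,200:360],(320,400))
cv2.imwrite('pics/w10.png',np.hstack([a,b])[:,:,::-1])
to(.4576,.1529,.0726,97.5)
E
```

```text
[0.45703752 0.15359185 0.07103698] [-3.14039097e+00 -3.03642813e-04  1.70318912e+00] 0.03392791304403273
shift [-0.0008  0.0005 -0.0016] turn [-0.0012 -0.0003  0.0015]
```

View pics/w10.png

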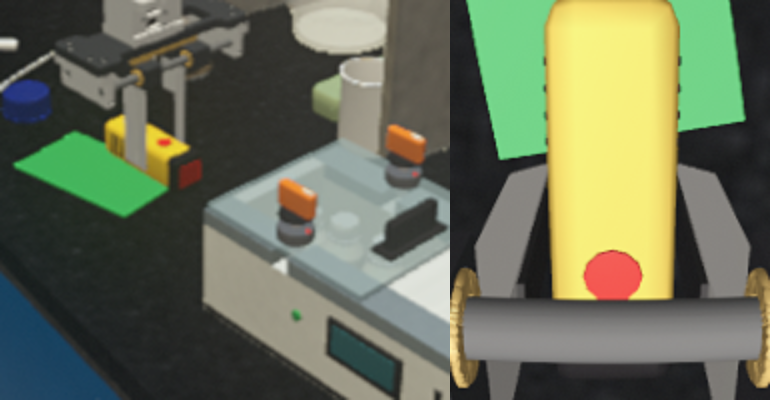

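The scanner is held level, with its red window facing the label end. Hold for over 2 s.

drive_tool --series '[[0.02, [0, 0, -0.001], [0, 0, 0]], [0.02, [0, 0, -0.001], [0, 0, 0]], [0.02, [0, 0, -0.001], [0, 0, 0]], [0.02, [0, 0, -0.001], [0, 0, 0]], [0.02, [0, 0, -0.001], [0, 0, 0]]]'

```text
time: 29.55
tool_pos: [0.4573, 0.1528, 0.0721]
ee_rot: [-3.14, 0.0, 1.702]
wrist_force: [0.1, -0.3, -1.1]
width: 0.0342
finger_force: 30.0
```

drive_tool --series '[[0.02, [0, 0, 0], [0, 0, 0]], [0.02, [0, 0, 0], [0, 0, 0]], [0.02, [0, 0, 0], [0, 0, 0]], [0.02, [0, 0, 0], [0, 0, 0]], [0.02, [0, 0, 0], [0, 0, 0]]]'

```text
time: 30.18
tool_pos: [0.4573, 0.1529, 0.0721]
ee_rot: [-3.141, 0.0, 1.702]
wrist_force: [0.3, -0.4, -1.4]
width: 0.0336
finger_force: 30.0
```

drive_tool --series '[[0.02, [0, 0, 0], [0, 0, 0]], [0.02, [0, 0, 0], [0, 0, 0]], [0.02, [0, 0, 0], [0, 0, 0]], [0.02, [0, 0, 0], [0, 0, 0]], [0.02, [0, 0, 0], [0, 0, 0]]]'

```text
time: 30.8
tool_pos: [0.4573, 0.1529, 0.0721]
ee_rot: [-3.14, 0.0, 1.702]
wrist_force: [0.4, -0.7, -2.3]
width: 0.0341
finger_force: 30.0
```

drive_tool --series '[[0.02, [0, 0, 0], [0, 0, 0]], [0.02, [0, 0, 0], [0, 0, 0]], [0.02, [0, 0, 0], [0, 0, 0]], [0.02, [0, 0, 0], [0, 0, 0]], [0.02, [0, 0, 0], [0, 0, 0]]]'

```text
time: 31.42
tool_pos: [0.4573, 0.1528, 0.0721]
ee_rot: [-3.141, 0.0, 1.702]
wrist_force: [-0.0, 0.1, -1.9]
width: 0.034
finger_force: 30.0
```

```bash
python3 - <<'E'
from h import *
# scanner centre relative to TCP (held), check in wrist view via yellow blob; label bars check
im,c=snap('wrist'); o=robot.get_obs(); print(o['tool_pos'],o['ee_rot'],o['qvel'].round(3))
h=cv2.cvtColor(im,cv2.COLOR_RGB2HSV); m=cv2.inRange(h,(22,110,120),(34,255,255))
st=cv2.connectedComponentsWithStats(m)[2]; i=1+np.argmax(st[1:,4]); x,y,w,hh,a=st[i]; print(st[i])
print('tail',px(c,'wrist',x+w/2,y,.062),'TCP',o['tool_pos'])
to(.438,.2285,.08,107.6); to(.438,.2285,.040,107.6)
E
```

```text
[0.45730506 0.15284695 0.07210478] [-3.14048774e+00  1.03801701e-04  1.70186150e+00] [-0.001  0.002 -0.001  0.     0.001 -0.001]
[ 247  145   68  155 9092]
tail [0.44975724 0.21198531 0.062     ] TCP [0.45730506 0.15284695 0.07210478]
shift [ 0.0775 -0.0093 -0.0079] turn [-0.0011  0.     -0.1761]
shift [ 0.0775 -0.0092  0.0321] turn [-0.0011  0.     -0.1761]
```

drive_tool --series '[[0.02, [0.03, -0.003, -0.005], [0, 0, -0.08]], [0.02, [0.06, -0.006, -0.005], [0, 0, -0.15]], [0.02, [0.08, -0.009, -0.003], [-0.001, 0, -0.176]], [0.02, [0.08, -0.009, 0.015], [-0.001, 0, -0.176]], [0.02, [0.08, -0.009, 0.025], [-0.001, 0, -0.176]]]'

```text
time: 32.1
tool_pos: [0.4373, 0.231, 0.0462]
ee_rot: [-3.14, 0.0, 1.878]
wrist_force: [-0.8, -0.7, -1.8]
width: 0.0337
finger_force: 30.0
```

drive_tool --series '[[0.02, [0, 0, 0.004], [0, 0, 0]], [0.02, [0, 0, 0.007], [0, 0, 0]], [0.02, [0, 0, 0.007], [0, 0, 0]]]'

```text
time: 32.48
tool_pos: [0.4381, 0.2309, 0.0403]
ee_rot: [3.141, -0.0, 1.877]
wrist_force: [1.0, 0.4, -1.3]
width: 0.0335
finger_force: 30.0
```

drive_tool --series '[[0.02, [0, 0, 0.001], [0, 0, 0]], [0.02, [0, 0, 0.002], [0, 0, 0]], [0.02, [0, 0, 0.002], [0, 0, 0]]]'

```text
time: 32.85
tool_pos: [0.4382, 0.2311, 0.0386]
ee_rot: [3.141, -0.0, 1.878]
wrist_force: [0.1, 0.3, 0.1]
width: 0.0335
finger_force: 30.0
```

drive_tool --series '[[0.06, [0, 0, 0], [0, 0, 0]], [0.06, [0, 0, 0], [0, 0, 0]], [0.06, [0, 0, 0], [0, 0, 0]], [0.06, [0, 0, -0.03], [0, 0, 0]], [0.06, [0, 0, -0.09], [0, 0, 0]]]'

```text
time: 33.48
tool_pos: [0.4358, 0.2301, 0.126]
ee_rot: [-3.134, 0.0, 1.878]
wrist_force: [0.8, -0.5, 0.5]
width: 0.0602
finger_force: 0.0
```

drive_tool --series '[[0.06, [-0.03, 0, -0.06], [0, 0, 0]], [0.06, [-0.03, 0, -0.09], [0, 0, 0]], [0.06, [-0.03, 0, -0.09], [0, 0, 0]], [0.06, [-0.03, 0, -0.09], [0, 0, 0]]]'

```text
time: 33.98
tool_pos: [0.4463, 0.2023, 0.2165]
ee_rot: [-3.139, -0.0, 1.878]
wrist_force: [-0.7, -0.5, -1.0]
width: 0.0601
finger_force: 0.0
```

```bash
python3 - <<'E'
from h import *
im,c=snap('wrist'); im,c=snap('wrist')
h=cv2.cvtColor(im,cv2.COLOR_RGB2HSV)
def blob(lo,hi):
    m=cv2.inRange(h,lo,hi); m=cv2.morphologyEx(m,cv2.MORPH_CLOSE,np.ones((9,9)))
    n,l,st,ce=cv2.connectedComponentsWithStats(m); i=1+np.argmax(st[1:,4])
    return cv2.minAreaRect(np.argwhere(l==i)[:,::-1].astype(np.float32))
for n,lo,hi,z in (('yellow',(22,110,120),(34,255,255),.036),('mat',(45,90,60),(80,255,255),.003)):
    r=blob(lo,hi); B=np.array([px(c,'wrist',*q,z) for q in cv2.boxPoints(r)])
    print(n,r,B.mean(0).round(4),[np.linalg.norm(B[k]-B[(k+1)%4]).round(3) for k in range(4)])
s,_=snap('scene'); h2=cv2.cvtColor(s,cv2.COLOR_RGB2HSV); m=cv2.inRange(h2,(3,120,120),(18,255,255)); st,ce=cv2.connectedComponentsWithStats(m)[2:]
print([ (st[i].tolist(),ce[i].round(1).tolist()) for i in range(1,len(st)) if st[i,4]>80])
print(robot.get_obs()['wrist_force'])
E
```

```text
yellow ((282.9999694824219, 155.5), (31.999996185302734, 92.99998474121094), 0.0) [0.4355 0.2408 0.036 ] [np.float64(0.097), np.float64(0.032), np.float64(0.097), np.float64(0.034)]
mat ((282.5, 162.5), (129.0, 81.0), 90.0) [0.4385 0.2298 0.003 ] [np.float64(0.091), np.float64(0.15), np.float64(0.096), np.float64(0.15)]
[([488, 3, 47, 37, 1192], [511.4, 20.4]), ([354, 220, 17, 15, 159], [361.5, 227.1]), ([312, 242, 14, 16, 152], [318.3, 249.3])]
[-0.07382594 -0.04271252  0.95821952]
```

```bash
python3 -c "
from bench import robot; print(robot.close_job())"
```

```text
the job is handed in; nothing more can be done
None
```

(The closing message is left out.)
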